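# Line up the spice jars by height

### The job

Line the four spice jars up by height on the ledge, one centred on each cork disc and standing upright: the tallest on the disc nearest the teacup, then each next one shorter, to the shortest at the far end. Set each jar down gently without dropping it or knocking any over, and leave the teacup and the sieve where they stand.

Things in the scene. Friction and masses are not known exactly. Their poses are not given: they have to be found in the camera images.
- jar_42: The shortest and narrowest of four loose spice jars: an upright straight cylinder of white ceramic, 38 mm in diameter and 42 mm high overall, with a fixed pale wooden lid of the same diameter as its top 9 mm. At first it stands on the steel counter on the robot's side of the ledge. Origin at the centre of its underside, z up along its axis.
- jar_56: The second shortest of four loose spice jars: an upright straight cylinder of white ceramic, 45 mm in diameter and 56 mm high overall, with a fixed pale wooden lid of the same diameter as its top 9 mm. At first it stands on the steel counter on the robot's side of the ledge. Origin at the centre of its underside, z up along its axis.
- jar_70: The second tallest of four loose spice jars: an upright straight cylinder of white ceramic, 52 mm in diameter and 70 mm high overall, with a fixed pale wooden lid of the same diameter as its top 9 mm. At first it stands on the steel counter on the robot's side of the ledge. Origin at the centre of its underside, z up along its axis.
- jar_84: The tallest and widest of four loose spice jars: an upright straight cylinder of white ceramic, 60 mm in diameter and 84 mm high overall, with a fixed pale wooden lid of the same diameter as its top 9 mm. At first it stands on the steel counter on the robot's side of the ledge. Origin at the centre of its underside, z up along its axis.
- disc_a: One of four identical fixed cork discs, 70 mm in diameter and 3 mm thick, in a row along a fixed low dark wooden ledge (380 x 90 mm, 12 mm high) lying on the counter. Neighbouring centres are 84 to 108 mm apart and lie within 3 mm of one straight line. Origin at the centre of the disc's underside, 12 mm above the counter; its top face is 15 mm above the counter. The letter does not tell its place in the row, and its own yaw means nothing.
- disc_b: One of four identical fixed cork discs, 70 mm in diameter and 3 mm thick, in a row along a fixed low dark wooden ledge (380 x 90 mm, 12 mm high) lying on the counter. Neighbouring centres are 84 to 108 mm apart and lie within 3 mm of one straight line. Origin at the centre of the disc's underside, 12 mm above the counter; its top face is 15 mm above the counter. The letter does not tell its place in the row, and its own yaw means nothing.
- disc_c: One of four identical fixed cork discs, 70 mm in diameter and 3 mm thick, in a row along a fixed low dark wooden ledge (380 x 90 mm, 12 mm high) lying on the counter. Neighbouring centres are 84 to 108 mm apart and lie within 3 mm of one straight line. Origin at the centre of the disc's underside, 12 mm above the counter; its top face is 15 mm above the counter. The letter does not tell its place in the row, and its own yaw means nothing.
- disc_d: One of four identical fixed cork discs, 70 mm in diameter and 3 mm thick, in a row along a fixed low dark wooden ledge (380 x 90 mm, 12 mm high) lying on the counter. Neighbouring centres are 84 to 108 mm apart and lie within 3 mm of one straight line. Origin at the centre of the disc's underside, 12 mm above the counter; its top face is 15 mm above the counter. The letter does not tell its place in the row, and its own yaw means nothing.
- teacup: White ceramic teacup, 84 mm across the rim and 58 mm high, with a small handle along its own +x, standing loose on a loose white saucer (130 mm across) off one end of the ledge, its centre about 136 mm from the nearest disc's centre; which end changes. It tells which end of the row gets the tallest jar. Its rim is 64 mm above the counter. Origin at the centre of its underside. Not to be moved.
- sieve: Round aluminium sieve standing loose on its flat foot off the other end of the ledge, bowl 120 mm across and 48 mm high, a straight handle along its own +x reaching 185 mm from the centre, pointing away from the robot. Origin at the centre of the underside. Not to be moved.
There are look-alikes about, which are no part of the job. Leave any green look-alike of the jar_42 alone. What is shaped like the jar_56 but red is not meant.

How it is judged (in metres and radians):
At the end, for the whole second after the job is handed in: Each jar upright (0.1 rad), at rest on a cork disc, centred within 14 mm; from tallest to shortest they stand 136, 232, 328 and 424 mm (each within 48 mm) from the teacup's centre, that is in falling order away from it; teacup and sieve within 20 mm of their start ((horizontal distance between jar_42 and disc_a below 0.014 m or horizontal distance between jar_42 and disc_b below 0.014 m or horizontal distance between jar_42 and disc_c below 0.014 m or horizontal distance between jar_42 and disc_d below 0.014 m) and horizontal distance between jar_42 and teacup between 0.376 and 0.472 m and height (world z) of jar_42 between 0.012 and 0.019 m and angle between each of jar_42, jar_56, jar_70, jar_84's own z axis and vertical below 0.1 rad and linear speed of each of jar_42, jar_56, jar_70, jar_84 below 0.02 m/s and angular speed of each of jar_42, jar_56, jar_70, jar_84 below 0.2 rad/s and (horizontal distance between jar_56 and disc_a below 0.014 m or horizontal distance between jar_56 and disc_b below 0.014 m or horizontal distance between jar_56 and disc_c below 0.014 m or horizontal distance between jar_56 and disc_d below 0.014 m) and horizontal distance between jar_56 and teacup between 0.28 and 0.376 m and height (world z) of jar_56 between 0.012 and 0.019 m and (horizontal distance between jar_70 and disc_a below 0.014 m or horizontal distance between jar_70 and disc_b below 0.014 m or horizontal distance between jar_70 and disc_c below 0.014 m or horizontal distance between jar_70 and disc_d below 0.014 m) and horizontal distance between jar_70 and teacup between 0.184 and 0.28 m and height (world z) of jar_70 between 0.012 and 0.019 m and (horizontal distance between jar_84 and disc_a below 0.014 m or horizontal distance between jar_84 and disc_b below 0.014 m or horizontal distance between jar_84 and disc_c below 0.014 m or horizontal distance between jar_84 and disc_d below 0.014 m) and horizontal distance between jar_84 and teacup between 0.088 and 0.184 m and height (world z) of jar_84 between 0.012 and 0.019 m and distance of each of teacup, sieve from where it was at the start of the episode below 0.02 m); the robot touches nothing.
It fails at once if the teacup or the sieve is pushed more than 20 mm from where it stood (distance of any of teacup, sieve from where it was at the start of the episode above 0.02 m).
It fails at once if a jar topples (leans more than 46 degrees) (angle between any of jar_42, jar_56, jar_70, jar_84's own z axis and vertical above 0.8 rad).
It fails at once if a jar is dropped: it falls faster than 0.7 m/s (about 25 mm of fall) with no finger on it ((linear speed of jar_42 above 0.7 m/s and contact force between the fingers and jar_42 below 0.1 N) or (linear speed of jar_56 above 0.7 m/s and contact force between the fingers and jar_56 below 0.1 N) or (linear speed of jar_70 above 0.7 m/s and contact force between the fingers and jar_70 below 0.1 N) or (linear speed of jar_84 above 0.7 m/s and contact force between the fingers and jar_84 below 0.1 N)).
It also fails if it takes over 93 s, if anything falls off the work surface, if the arm or the gripper's body presses on something with over 40 N, if the wrist force passes 120 N, or if a joint passes its speed limit or range.

### The arm

A 7-joint arm with a two-finger parallel gripper is mounted at the origin on the work surface. World frame = base frame: x ahead of the robot, y to its left, z up, the work surface at z = 0. Lengths are in mm, angles in rad, forces in N, time in s.
With the tool pointing down it reaches from about 400 to 850 mm from the base axis. Payload 10.4 kg.
Tool frame: the origin (TCP) lies on the front face of the gripper's body, between the roots of the fingers; the fingertips stand 70 mm ahead of it and the grasp point (between the pads) lies 51 mm ahead of it; z points along the fingers, y is the direction in which the jaws open and shut (so a half turn about z gives the same grasp; the last joint's range is limited). The gripper opens to 87 mm and grips with 3 to 60 N. Pads are 19 mm wide; open, the fingers measure 117 mm over their backs; the gripper's body (75 mm by 190 mm) begins 51 mm behind the grasp point.
Start: joints at [1.193, 0.332, -0.065, 1.46, 0.022, 1.35, -0.088], TCP at [217.146, -586.082, 292.276] pointing down, gripper open.
Joint ranges: [-2.6, 2.6], [-0.5, 2.12], [-1.47, 1.34], [0.16, 2.42], [-1.27, 4.41], [0.06, 2.06], [-2.6, 2.6]. Speed limits (rad/s): [2.22, 2.22, 2.79, 2.79, 3.14, 3.14, 3.14].

### API

Orientations are given as a unit quaternion [x, y, z, w].
In Python, from plant import monitor, eyes, r gives the robot as it stands. The module is installed in compiled form; this text tells all that it offers.
- The arm moves only by the shell command python3 -m handwheel 'ROWS' [OPENING] [FORCE]. ROWS is JSON, a list of rows, each an object with "offset": the shift along the world's x, y, z in cm, a list of three; "delta_rot": the turn, a rotation vector about the world's x, y, z in rad, a list of three. A call has 1 to 20 rows; each row is the pose to reach, as a shift and turn from the pose measured when the call began; what a row does not reach only later rows make up. A row lasts 1/10 s, in which the tool goes at most 50 mm and 8.59 degrees, less where a joint would pass 70% of its speed; a pose out of reach is approached as far as the arm can. A call with a gripper value outside its range is refused whole. OPENING is the opening, from -1 (shut) to 1 (fully open), so that 0 is half open, set as the call begins (- or left out, the last holds). The fingers move at their own pace and stop on an object; FORCE is the grip in N (left out, the last holds). Time passes only in rows, so rows that repeat a pose let the fingers close. It gives the time, the measured TCP pose, the force and the opening at its end, in the units of the state.
- monitor.get_state(): the state, without advancing time (a new reading comes with each control period).
- eyes.get_image(name): name is "scene" or "side" or "wrist"; returns a dict with "pixels" (420x560x3 uint8, blue, green, red), "fx", "fy", "cx", "cy" (pixels), "rvec" (rotation vector, rad) and "tvec" (3), from world to camera coordinates, as OpenCV has them. Camera axes: x right, y down, z forward; pixel columns grow to the right and rows downward; lengths in mm; the calibration is good to about 2 mm. A picture is of the moment at which its call begins. There is no depth.
- r.sign_off(): hands the job in, once; it reports no verdict.
Trained networks look in the newest picture that a camera, given by its name, has taken for a name from the list of things; names that differ only in an ending like _2 or _b are one class to them, and where a whole thing is asked for, a point or a joint stands for the part that bears it (a point fixed in the world has none). Each returns a list of dicts, best first, with "conf" (0 to 1); they miss things now and then, are a little off and sometimes report something else, mostly with a low value. They report only what shows in the picture. A call takes as long as a camera call. They do not tell look-alikes from the thing itself.
- eyes.spot_in(camera, thing): "xyz" ([x, y, z] in mm, in world coordinates, good to about 4 mm: the middle of the surface that is visible of it).
- eyes.cut_out(camera, thing): "region" (420x560 bool, what is visible of it).
The state is a dict: "time_s": time; "qpos": joint angles; "qd": joint speeds; "effort": joint torques, N m; "tool_pos": TCP position; "orientation": TCP orientation; "force": force on the tool from outside, world axes, zero at the start; "moment": the same for the moment, N m; "width": finger opening in mm.
Only numpy, scipy, OpenCV 4.12 (cv2) and the standard library are available. Lean on these libraries where they do the work, as an engineer would, in place of code of your own. Each camera call takes 0.05 s, during which the arm holds its last target.

## Working session

There is one attempt and no reset: what is moved stays moved. The work goes in short steps, Python scripts to look and compute and a shell command to move; the robot and the scene stay as the last step left them, time stands still between calls to the robot, and variables do not carry over. Pictures are saved under pics/ and viewed, and the job is handed in when it is done.

```bash
mkdir -p pics; cat > h.py <<'E'
import numpy as np, cv2
from plant import monitor, eyes, r
def cam(n):
    d=eyes.get_image(n); R,_=cv2.Rodrigues(np.array(d["rvec"],float)); t=np.array(d["tvec"],float).ravel()
    K=np.array([[d["fx"],0,d["cx"]],[0,d["fy"],d["cy"]],[0,0,1]]); return d["pixels"],K,R,t
def proj(p,K,R,t):
    c=K@(R@np.array(p,float)+t); return c[:2]/c[2]
def ray(uv,z,K,R,t):
    d=R.T@np.linalg.inv(K)@np.array([uv[0],uv[1],1.]); o=-R.T@t
    return o+d*(z-o[2])/d[2]
E
python3 - <<'E'
from h import *
for n in ("scene","side","wrist"):
    im,K,R,t=cam(n); cv2.imwrite(f"pics/{n}0.png",im); print(n,(-R.T@t).round(),R[2].round(2))
    for th in ("jar_42","jar_56","jar_70","jar_84","disc_a","teacup","sieve"):
        for o in eyes.spot_in(n,th): print(th,np.round(o["xyz"],0),round(o["conf"],2),proj(o["xyz"],K,R,t).round())
s=monitor.get_state(); print(s["time_s"],s["tool_pos"],s["orientation"],s["width"],s["force"])
E
```

```text
scene [ 945. -326.  642.] [-0.51  0.45 -0.73]
jar_42 [506. -21.  37.] 0.96 [247. 227.]
jar_42 [463. -85.  38.] 0.95 [208. 230.]
jar_42 [465.  68.  67.] 0.95 [269. 185.]
jar_42 [460. 332.  38.] 0.85 [353. 144.]
jar_42 [ 477. -217.   66.] 0.79 [147. 262.]
jar_42 [359. -70.  36.] 0.6 [185. 199.]
jar_42 [478. 245.  46.] 0.55 [333. 160.]
jar_56 [506. -21.  37.] 0.96 [247. 227.]
jar_56 [463. -85.  38.] 0.95 [208. 230.]
jar_56 [465.  68.  67.] 0.95 [269. 185.]
jar_56 [460. 332.  38.] 0.85 [353. 144.]
jar_56 [ 477. -217.   66.] 0.79 [147. 262.]
jar_56 [359. -70.  36.] 0.6 [185. 199.]
jar_56 [478. 245.  46.] 0.55 [333. 160.]
jar_70 [506. -21.  37.] 0.96 [247. 227.]
jar_70 [463. -85.  38.] 0.95 [208. 230.]
jar_70 [465.  68.  67.] 0.95 [269. 185.]
jar_70 [460. 332.  38.] 0.85 [353. 144.]
jar_70 [ 477. -217.   66.] 0.79 [147. 262.]
jar_70 [359. -70.  36.] 0.6 [185. 199.]
jar_70 [478. 245.  46.] 0.55 [333. 160.]
jar_84 [506. -21.  37.] 0.96 [247. 227.]
jar_84 [463. -85.  38.] 0.95 [208. 230.]
jar_84 [465.  68.  67.] 0.95 [269. 185.]
jar_84 [460. 332.  38.] 0.85 [353. 144.]
jar_84 [ 477. -217.   6
[... 1155 characters left out ...]
. 242.  44.] 0.93 [242. 151.]
jar_84 [351. -79.  40.] 0.84 [200. 254.]
jar_84 [ 459. -230.   69.] 0.82 [257. 301.]
jar_84 [447.  59.  68.] 0.72 [239. 196.]
jar_84 [452. -94.  34.] 0.71 [247. 257.]
jar_84 [455. 325.  46.] 0.59 [235. 130.]
disc_a [628. -56.  14.] 0.85 [324. 241.]
disc_a [641.  41.  15.] 0.84 [322. 209.]
disc_a [ 626. -151.   20.] 0.72 [331. 273.]
disc_a [648. 134.  17.] 0.58 [318. 181.]
teacup [ 615. -274.   39.] 0.66 [339. 320.]
sieve [675. 297.  32.] 0.71 [317. 134.]
wrist [ 286. -561.  385.] [-0.25 -0.09 -0.96]
1.2 [ 217.14482167 -586.05841549  292.28459784] [9.84302931e-01 1.76487216e-01 2.18733586e-05 3.58002518e-05] 86.96727369519854 [ 0.05459475 -0.23449166 -0.06052998]
```

View pics/scene0.png

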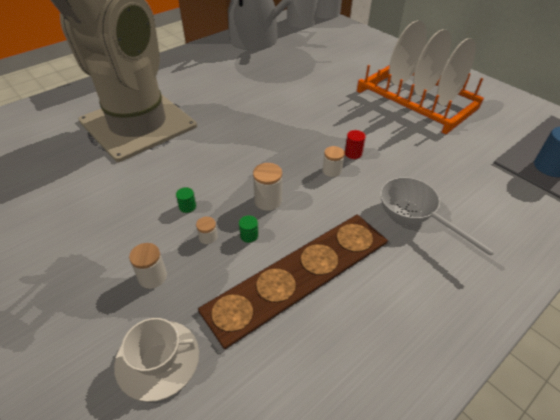

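View pics/side0.png

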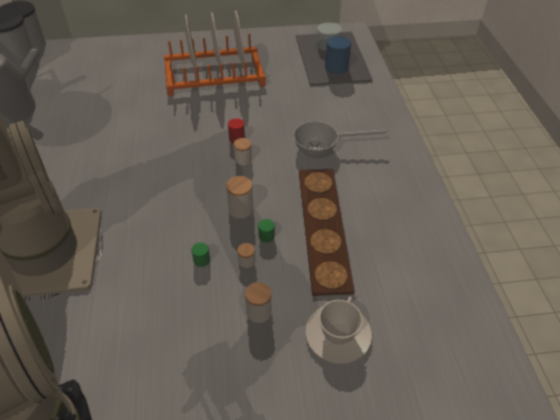

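The scene view shows four white jars with wooden lids at (267,187), (148,266), (206,230) and (333,160). The look-alikes are green at (187,200) and (249,229), and red at (355,145). The teacup is at (150,345), so the tallest jar goes at the −y end. The side view agrees. Next I'll fit silhouettes for exact positions and for which size is which.

```bash
cat >> h.py <<'E'
from scipy.optimize import minimize
SZ={"jar_42":(19,42),"jar_56":(22.5,56),"jar_70":(26,70),"jar_84":(30,84)}
def sil(x,y,rad,z0,z1,K,R,t,S=4):
    a=np.linspace(0,2*np.pi,48,endpoint=False); P=[]
    for z in (z0,z1):
        for q in a: P.append(proj((x+rad*np.cos(q),y+rad*np.sin(q),z),K,R,t))
    h=cv2.convexHull(np.array(P,np.float32)); return h
def fill(h):
    m=np.zeros((420,560),np.uint8); cv2.fillPoly(m,[np.round(h*16).astype(np.int32)],1,cv2.LINE_8,4); return m>0
def fit(views,x0,rad,z0,z1):
    # views: list of (mask,K,R,t)
    def iou(p):
        s=0
        for m,K,R,t in views:
            f=fill(sil(p[0],p[1],rad,z0,z1,K,R,t)); s+=(f&m).sum()/(f|m).sum()
        return s/len(views)
    o=minimize(lambda p:-iou(p),x0,method="Nelder-Mead",options=dict(initial_simplex=[[x0[0],x0[1]],[x0[0]+10,x0[1]],[x0[0],x0[1]+10]],xatol=.2,fatol=1e-4))
    return o.x,-o.fun
def masks(n,thing):
    c=cam(n); return c,[o["region"] for o in eyes.cut_out(n,thing)]
def pick(ms,xyz,K,R,t):
    u,v=proj(xyz,K,R,t).round().astype(int)
    c=[m for m in ms if m[v,u]]; return min(c,key=lambda m:m.sum()) if c else None
E
python3 - <<'E'
from h import *
C={};J={};D={};T={};S={}
for n in ("scene","side"):
    C[n],J[n]=masks(n,"jar_42"); D[n]=[o["region"] for o in eyes.cut_out(n,"disc_a")]
    T[n]=[o["region"] for o in eyes.cut_out(n,"teacup")]; S[n]=[o["region"] for o in eyes.cut_out(n,"sieve")]
for nm,g in (("A",(455,62,35)),("B",(463,-225,35)),("C",(455,-92,20)),("D",(467,243,25)),("g1",(350,-75,18)),("g2",(497,-25,18)),("red",(453,327,25))):
    for k,(rad,h) in SZ.items():
        out=[]
        for n in ("scene","side"):
            m=pick(J[n],g,*C[n][1:])
            if m is None: out.append("none");continue
            p,q=fit([(m,*C[n][1:])],g[:2],rad,0,h); out.append((p.round(1),round(q,3)))
        print(nm,k,out)
for g in ((628,-151),(630,-56),(640,43),(646,133)):
    print("disc",[ (lambda p,q:(p.round(1),round(q,3)))(*fit([(m,*C[n][1:])],g,35,12,15)) if (m:=pick(D[n],(*g,15),*C[n][1:])) is not None else None for n in C])
for n in C:
    if T[n]: m=T[n][0]; v,u=np.nonzero(m); print("cup",n,ray((u.mean(),v.mean()),30,*C[n][1:]).round(),len(u))
    if S[n]: m=S[n][0]; v,u=np.nonzero(m); print("sv",n,ray((u.mean(),v.mean()),30,*C[n][1:]).round(),len(u))
im=C["scene"][0]; cv2.imwrite("pics/crop1.png",cv2.resize(im[120:400,90:400],None,fx=2.5,fy=2.1))
E
```

```text
A jar_42 [(array([440. ,  79.7]), np.float64(0.382)), (array([455.3,  70.1]), np.float64(0.384))]
A jar_56 [(array([445.1,  79.4]), np.float64(0.577)), (array([445.2,  82.4]), np.float64(0.569))]
A jar_70 [(array([437.1,  84.9]), np.float64(0.795)), (array([448. ,  82.7]), np.float64(0.801))]
A jar_84 [(array([445. ,  80.6]), np.float64(0.931)), (array([450.5,  79.3]), np.float64(0.949))]
B jar_42 [(array([ 462.6, -215.2]), np.float64(0.509)), (array([ 466.6, -214.9]), np.float64(0.543))]
B jar_56 [(array([ 458.8, -212. ]), np.float64(0.761)), (array([ 465.3, -203.7]), np.float64(0.791))]
B jar_70 [(array([ 460.5, -211.5]), np.float64(0.949)), (array([ 464.2, -209.9]), np.float64(0.927))]
B jar_84 [(array([ 469. , -212.5]), np.float64(0.689)), (array([ 464.8, -206.1]), np.float64(0.686))]
C jar_42 [(array([447.3, -78.7]), np.float64(0.857)), (array([449.8, -80.6]), np.float64(0.84))]
C jar_56 [(array([456.4, -82.5]), np.float64(0.559)), (array([450. , -74.9]), np.float64(0.563))]
C jar_70 [(array([445.2, -69.4]), np.float64(0.405)), (array([446.9, -83.6]), np.float64(0.405))]
C jar_8
[... 1479 characters left out ...]
0 [(array([457.9, 345.9]), np.float64(0.626)), (array([456.9, 333.6]), np.float64(0.516))]
red jar_84 [(array([454.3, 335.7]), np.float64(0.455)), (array([458. , 329.5]), np.float64(0.374))]
disc [(array([ 623.2, -147.5]), np.float64(0.959)), (array([ 626.7, -147.9]), np.float64(0.914))]
disc [(array([629.1, -53.3]), np.float64(0.913)), (array([632.7, -53.6]), np.float64(0.894))]
disc [(array([638.6,  46.6]), np.float64(0.951)), (array([643.7,  47.6]), np.float64(0.919))]
disc [(array([646. , 139.3]), np.float64(0.902)), (array([648.6, 138.1]), np.float64(0.925))]
cup scene [ 601. -281.   30.] 2765
sv scene [683. 287.  30.] 2683
cup side [ 620. -271.   30.] 1466
sv side [684. 288.  30.] 1363
```

The silhouette fits settle the sizes (IoU of the right model is well ahead each time), in mm:

| Jar | Jar at | Disc at |
|---|---|---|
| jar_84 | (448, 80) | (625, −148) |
| jar_70 | (462, −211) | (631, −53) |
| jar_56 | (468, 260) | (641, 47) |
| jar_42 | (449, −80) | (647, 138) |

I'll check this choice in a close crop.

View pics/crop1.png

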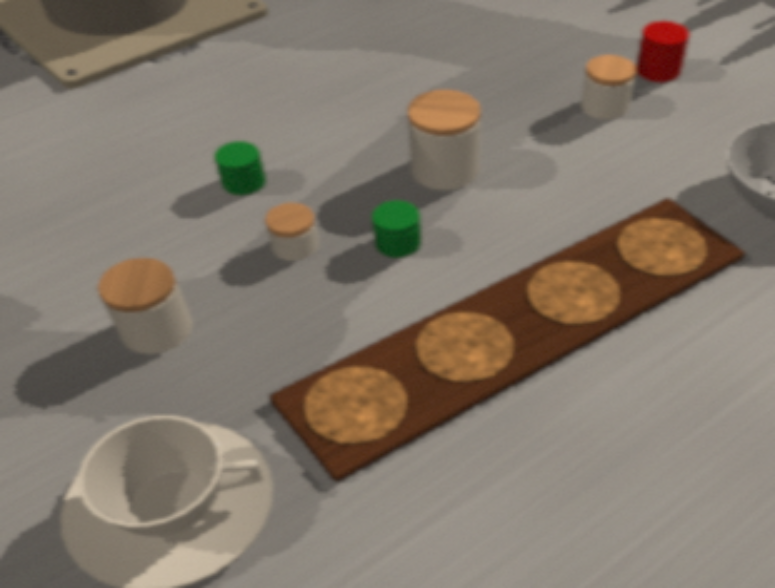

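```bash
python3 -m handwheel '[{"offset":[3,4,0],"delta_rot":[0,0,0.13]},{"offset":[6,8,-1],"delta_rot":[0,0,0.26]},{"offset":[9,12,-2],"delta_rot":[0,0,0.39]},{"offset":[12,16,-2],"delta_rot":[0,0,0.52]},{"offset":[15,20,-3],"delta_rot":[0,0,0.65]},{"offset":[18,24,-4],"delta_rot":[0,0,0.78]},{"offset":[21,28,-5],"delta_rot":[0,0,0.91]},{"offset":[24,31,-5],"delta_rot":[0,0,1.04]},{"offset":[26,35,-6],"delta_rot":[0,0,1.13]},{"offset":[26,39.5,-6],"delta_rot":[0,0,1.217]},{"offset":[26,44,-7],"delta_rot":[0,0,1.217]},{"offset":[25,48.5,-7],"delta_rot":[0,0,1.217]},{"offset":[25,53,-7],"delta_rot":[0,0,1.217]},{"offset":[24,57,-7],"delta_rot":[0,0,1.217]},{"offset":[24,61,-7],"delta_rot":[0,0,1.217]},{"offset":[23,64,-7],"delta_rot":[0,0,1.217]},{"offset":[23.1,66.6,-7],"delta_rot":[0,0,1.217]},{"offset":[23.1,66.6,-7],"delta_rot":[0,0,1.217]},{"offset":[23.1,66.6,-7],"delta_rot":[0,0,1.217]}]' 1 30
```

```text
time_s: 3.6
tool_pos: [448.2, 80.0, 222.4]
orientation: [0.706, 0.708, 0.0, 0.0]
force: [0.3, -0.7, 0.5]
width: 87.0
```

The crop confirms four white jars with wooden lids, plus two green and one red decoy. Before descending I'll check jar_84 from the wrist camera.

```bash
cat > w.py <<'E'
import sys
from h import *
# usage: w.py jar x y z0 picname
k,x,y,z0,nm=sys.argv[1],float(sys.argv[2]),float(sys.argv[3]),float(sys.argv[4]),sys.argv[5]
rad,h=SZ[k]
C,J=masks("wrist",k); o=C[0].copy()
for m in J:
    v,u=np.nonzero(m); edge=v.min()<2 or u.min()<2 or v.max()>417 or u.max()>557
    p0=ray((u.mean(),v.mean()),z0+h/2,*C[1:])[:2]
    p,q=fit([(m,*C[1:])],p0,rad,z0,z0+h); print("mask",int(u.mean()),int(v.mean()),len(u),"fit",p.round(1),round(q,3),"edge" if edge else "")
for p,c in (((x,y),(0,0,255)),):
    cv2.polylines(o,[np.round(sil(*p,rad,z0,z0+h,*C[1:])).astype(int)],True,c,1)
cv2.imwrite(f"pics/{nm}.png",o)
E
python3 w.py jar_84 448 80 0 w1
```

```text
mask 302 10 1086 fit [468.2 264.9] 0.857 edge
mask 278 325 368 fit [448.5 -33.1] 0.062 
mask 188 327 1183 fit [370.2 -40.7] 0.192 
mask 329 299 575 fit [478.2   9.3] 0.098 
mask 277 215 5239 fit [447.5  77.6] 0.95 
mask 530 14 1884 fit [673.4 258.2] 0.858 edge
```

View pics/w1.png

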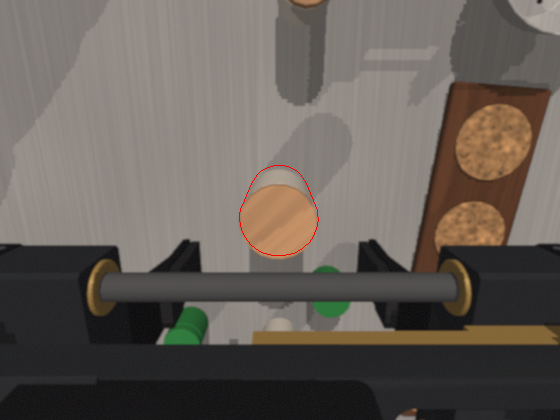

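The red outline of jar_84 at (448,80) sits on the lid at (278,220), and the wrist fit agrees to 2 mm. Descending.

```bash
python3 -m handwheel '[{"offset":[0,-0.1,-3],"delta_rot":[0,0,0]},{"offset":[0,-0.1,-6],"delta_rot":[0,0,0]},{"offset":[0,-0.1,-9],"delta_rot":[0,0,0]},{"offset":[0,-0.1,-11],"delta_rot":[0,0,0]},{"offset":[0,-0.1,-12.6],"delta_rot":[0,0,0]},{"offset":[0,-0.1,-12.6],"delta_rot":[0,0,0]},{"offset":[0,-0.1,-12.6],"delta_rot":[0,0,0]}]' 1 30 && python3 -m handwheel '[{"offset":[0,0,0],"delta_rot":[0,0,0]},{"offset":[0,0,0],"delta_rot":[0,0,0]},{"offset":[0,0,0],"delta_rot":[0,0,0]},{"offset":[0,0,0],"delta_rot":[0,0,0]},{"offset":[0,0,0],"delta_rot":[0,0,0]},{"offset":[0,0,0],"delta_rot":[0,0,0]},{"offset":[0,0,0],"delta_rot":[0,0,0]},{"offset":[0,0,0],"delta_rot":[0,0,0]}]' -1 30
```

```text
time_s: 4.4
tool_pos: [448.4, 77.3, 96.5]
orientation: [0.708, 0.707, -0.0, -0.0]
force: [0.8, 0.7, -0.5]
width: 87.0
time_s: 5.2
tool_pos: [448.5, 77.2, 96.7]
orientation: [0.708, 0.707, -0.0, 0.0]
force: [-1.9, -0.9, 5.0]
width: 59.8
```

```bash
python3 -m handwheel '[{"offset":[0,0,1],"delta_rot":[0,0,0]},{"offset":[0,0,3],"delta_rot":[0,0,0]},{"offset":[0,0,6],"delta_rot":[0,0,0]},{"offset":[0.5,-0.6,8],"delta_rot":[0,0,0]},{"offset":[2,-2.5,8],"delta_rot":[0,0,0]},{"offset":[4,-5,8],"delta_rot":[0,0,0]},{"offset":[6,-7.6,8],"delta_rot":[0,0,0]},{"offset":[8,-10,8],"delta_rot":[0,0,0]},{"offset":[10,-12.7,8],"delta_rot":[0,0,0]},{"offset":[12,-15.3,8],"delta_rot":[0,0,0]},{"offset":[14,-17.8,8],"delta_rot":[0,0,0]},{"offset":[16,-20.4,8],"delta_rot":[0,0,0]},{"offset":[17.2,-22,8],"delta_rot":[0,0,0]},{"offset":[17.6,-22.5,8],"delta_rot":[0,0,0]},{"offset":[17.6,-22.5,8],"delta_rot":[0,0,0]},{"offset":[17.6,-22.5,8],"delta_rot":[0,0,0]}]' && python3 w.py jar_84 625 -148 80 w2
python3 - <<'E'
from h import *
for n in ("scene","side","wrist"):
    C,J=masks(n,"jar_84"); D=[o["region"] for o in eyes.cut_out(n,"disc_a")]
    im=C[0].copy()
    cv2.imwrite(f"pics/{n}2.png",im)
    m=pick(J,(625,-148,122),*C[1:])
    if m is not None: print(n,fit([(m,*C[1:])],(625,-148),30,80,164))
    for g in ((625,-148),(631,-53),(641,47),(647,138)):
        q=proj((*g,15),*C[1:])
        if not(0<q[0]<559 and 0<q[1]<419): continue
        m=pick(D,(*g,15),*C[1:])
        if m is not None: print(n,g,fit([(m,*C[1:])],g,35,12,15))
E
```

```text
time_s: 6.8
tool_pos: [624.1, -146.3, 176.8]
orientation: [0.707, 0.707, -0.0, -0.0]
force: [-0.5, -0.0, -2.6]
width: 59.4
mask 98 34 4216 fit [528.1 -12.4] 0.486 edge
mask 278 268 11468 fit [ 623.5 -145.8] 0.521 
scene (625, -148) (array([ 623.56103837, -147.0178597 ]), np.float64(0.7057890563045203))
scene (641, 47) (array([638.65777588,  46.53918457]), np.float64(0.9243070362473348))
side (625, -148) (array([ 626.20117188, -147.31640625]), np.float64(0.8281879194630872))
wrist (array([ 624.52083588, -145.16848373]), np.float64(0.5337456794615245))
wrist (631, -53) (array([630.38676596, -57.54277515]), np.float64(0.9582691499789945))
```

View pics/w2.png

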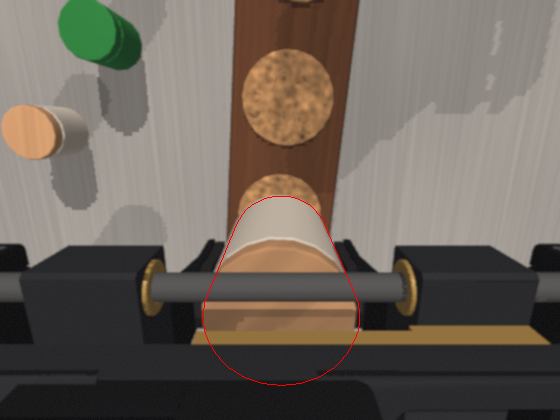

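View pics/scene2.png

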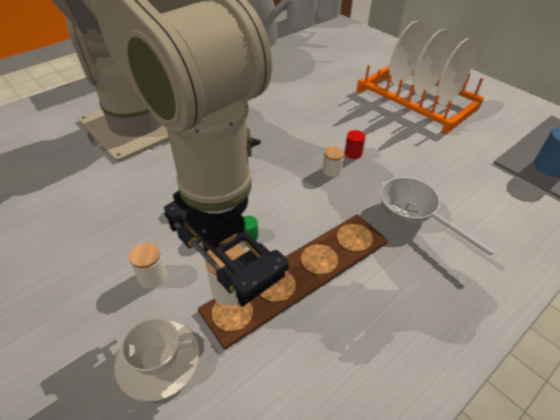

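The jar hangs upright between the fingers, and the disc beneath shows at (280,195) in the wrist view. Lowering it.

```bash
python3 -m handwheel '[{"offset":[0.1,-0.2,-2],"delta_rot":[0,0,0]},{"offset":[0.1,-0.2,-4],"delta_rot":[0,0,0]},{"offset":[0.1,-0.2,-5.4],"delta_rot":[0,0,0]},{"offset":[0.1,-0.2,-6],"delta_rot":[0,0,0]},{"offset":[0.1,-0.2,-6.3],"delta_rot":[0,0,0]},{"offset":[0.1,-0.2,-6.4],"delta_rot":[0,0,0]},{"offset":[0.1,-0.2,-6.4],"delta_rot":[0,0,0]},{"offset":[0.1,-0.2,-6.4],"delta_rot":[0,0,0]}]'
```

```text
time_s: 8.15
tool_pos: [625.8, -149.8, 113.5]
orientation: [0.708, 0.707, -0.0, 0.001]
force: [-0.6, -0.2, -2.1]
width: 59.8
```

```bash
python3 -m handwheel '[{"offset":[0,0.1,-0.1],"delta_rot":[0,0,0]},{"offset":[0,0.1,-0.15],"delta_rot":[0,0,0]},{"offset":[0,0.1,-0.2],"delta_rot":[0,0,0]},{"offset":[0,0.1,-0.2],"delta_rot":[0,0,0]}]'
```

```text
time_s: 8.55
tool_pos: [626.0, -148.7, 111.9]
orientation: [0.708, 0.707, 0.0, 0.001]
force: [-1.5, 0.7, 1.9]
width: 59.7
```

Force z went from −2 to +2 N, so the jar is on the disc. I'll open, then rise and back away.

```bash
python3 -m handwheel '[{"offset":[0,0,0],"delta_rot":[0,0,0]},{"offset":[0,0,0],"delta_rot":[0,0,0]},{"offset":[0,0,0],"delta_rot":[0,0,0]},{"offset":[0,0,0],"delta_rot":[0,0,0]},{"offset":[0,0,0],"delta_rot":[0,0,0]},{"offset":[0,0,0],"delta_rot":[0,0,0]}]' 1 && python3 -m handwheel '[{"offset":[0,0,1],"delta_rot":[0,0,0]},{"offset":[0,0,4],"delta_rot":[0,0,0]},{"offset":[0,0,8],"delta_rot":[0,0,0]},{"offset":[0,0,11],"delta_rot":[0,0,0]},{"offset":[-3,-1,11],"delta_rot":[0,0,0]},{"offset":[-7,-2,11],"delta_rot":[0,0,0]},{"offset":[-11,-4,11],"delta_rot":[0,0,0]},{"offset":[-15,-6,11],"delta_rot":[0,0,0]},{"offset":[-16.4,-6.3,11],"delta_rot":[0,0,0]},{"offset":[-16.4,-6.3,11],"delta_rot":[0,0,0]},{"offset":[-16.4,-6.3,11],"delta_rot":[0,0,0]}]'
python3 w.py jar_70 462 -211 0 w3
python3 - <<'E'
from h import *
for n in ("scene","side","wrist"):
    C,J=masks(n,"jar_84")
    cv2.imwrite(f"pics/{n}3.png",C[0])
    q=proj((626,-148,57),*C[1:])
    if not(0<q[0]<559 and 0<q[1]<419): continue
    m=pick(J,(626,-148,57),*C[1:])
    if m is not None: print(n,fit([(m,*C[1:])],(625,-148),30,15,99))
E
```

```text
time_s: 9.15
tool_pos: [626.0, -148.6, 111.9]
orientation: [0.708, 0.707, 0.0, 0.001]
force: [0.2, 0.2, -0.1]
width: 86.2
time_s: 10.25
tool_pos: [462.9, -211.2, 222.7]
orientation: [0.707, 0.707, 0.0, 0.001]
force: [-0.1, 0.3, 0.6]
width: 87.0
mask 259 47 2202 fit [448.4 -72.5] 0.458 
mask 495 133 10004 fit [ 648.  -144.5] 0.677 edge
mask 138 29 2877 fit [346.5 -57.7] 0.605 edge
mask 276 210 3665 fit [ 461.8 -213.7] 0.961 
scene (array([ 623.38621179, -145.78543185]), np.float64(0.9501234567901234))
side (array([ 627.81829834, -146.18664551]), np.float64(0.9344391785150079))
wrist (array([ 627.38505363, -149.18040085]), np.float64(0.9733870175783168))
```

View pics/w3.png

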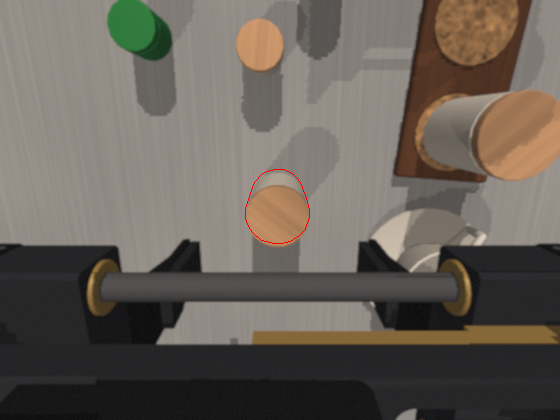

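View pics/scene3.png

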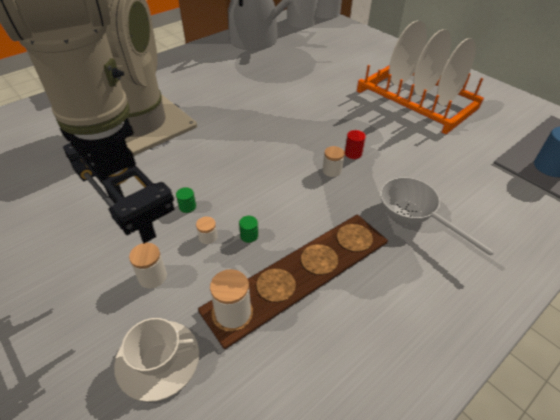

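jar_84 stands at (230,300) in the scene view. In the same camera it is 1.7 mm from its disc's centre. The wrist view shows jar_70 under the gripper at (277,215), and its outline fits. Next I'll grasp jar_70.

```bash
python3 -m handwheel '[{"offset":[0,-0.1,-3],"delta_rot":[0,0,0]},{"offset":[0,-0.1,-6],"delta_rot":[0,0,0]},{"offset":[0,-0.1,-9],"delta_rot":[0,0,0]},{"offset":[0,-0.1,-12],"delta_rot":[0,0,0]},{"offset":[0,-0.1,-13.2],"delta_rot":[0,0,0]},{"offset":[0,-0.1,-13.2],"delta_rot":[0,0,0]},{"offset":[0,-0.1,-13.2],"delta_rot":[0,0,0]}]' 1 30 && python3 -m handwheel '[{"offset":[0,0,0],"delta_rot":[0,0,0]},{"offset":[0,0,0],"delta_rot":[0,0,0]},{"offset":[0,0,0],"delta_rot":[0,0,0]},{"offset":[0,0,0],"delta_rot":[0,0,0]},{"offset":[0,0,0],"delta_rot":[0,0,0]},{"offset":[0,0,0],"delta_rot":[0,0,0]},{"offset":[0,0,0],"delta_rot":[0,0,0]},{"offset":[0,0,0],"delta_rot":[0,0,0]}]' -1 30
```

```text
time_s: 11.35
tool_pos: [463.0, -212.4, 90.7]
orientation: [0.707, 0.707, 0.0, 0.001]
force: [0.7, 0.1, -0.3]
width: 86.7
time_s: 12.15
tool_pos: [463.0, -212.5, 90.8]
orientation: [0.707, 0.707, 0.0, 0.001]
force: [-2.4, -0.3, 3.9]
width: 51.5
```

```bash
python3 -m handwheel '[{"offset":[0,0,1],"delta_rot":[0,0,0]},{"offset":[0,0,3],"delta_rot":[0,0,0]},{"offset":[0,0,6],"delta_rot":[0,0,0]},{"offset":[0,1,9],"delta_rot":[0,0,0]},{"offset":[1,3,11],"delta_rot":[0,0,0]},{"offset":[2,6,11],"delta_rot":[0,0,0]},{"offset":[4,9,11],"delta_rot":[0,0,0]},{"offset":[6,11.5,11],"delta_rot":[0,0,0]},{"offset":[8.5,13.5,11],"delta_rot":[0,0,0]},{"offset":[11.5,15,11],"delta_rot":[0,0,0]},{"offset":[14,15.7,11],"delta_rot":[0,0,0]},{"offset":[16,15.7,11],"delta_rot":[0,0,0]},{"offset":[16.8,15.7,11],"delta_rot":[0,0,0]},{"offset":[16.8,15.7,11],"delta_rot":[0,0,0]},{"offset":[16.8,15.7,9],"delta_rot":[0,0,0]},{"offset":[16.8,15.7,6],"delta_rot":[0,0,0]},{"offset":[16.8,15.7,3.5],"delta_rot":[0,0,0]},{"offset":[16.8,15.7,3],"delta_rot":[0,0,0]},{"offset":[16.8,15.7,3],"delta_rot":[0,0,0]}]'
python3 - <<'E'
from h import *
for n in ("scene","side","wrist"):
    cv2.imwrite(f"pics/{n}4.png",cam(n)[0])
E
```

```text
time_s: 14.05
tool_pos: [630.1, -55.8, 120.8]
orientation: [0.707, 0.707, -0.0, 0.0]
force: [0.4, -0.2, -1.2]
width: 51.4
```

View pics/scene4.png

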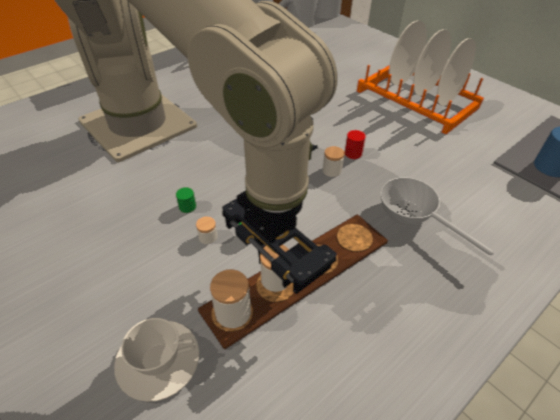

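The jar is over the second disc at (275,283), with jar_84 undisturbed. Lowering.

```bash
python3 -m handwheel '[{"offset":[0.1,0.1,-0.7],"delta_rot":[0,0,0]},{"offset":[0.1,0.1,-1.1],"delta_rot":[0,0,0]},{"offset":[0.1,0.1,-1.3],"delta_rot":[0,0,0]},{"offset":[0.1,0.1,-1.4],"delta_rot":[0,0,0]},{"offset":[0.1,0.1,-1.5],"delta_rot":[0,0,0]},{"offset":[0.1,0.1,-1.5],"delta_rot":[0,0,0]},{"offset":[0.1,0.1,-1.5],"delta_rot":[0,0,0]}]'
```

```text
time_s: 14.9
tool_pos: [632.7, -54.5, 107.7]
orientation: [0.707, 0.707, 0.001, 0.002]
force: [-0.3, -0.3, -1.1]
width: 51.5
```

```bash
python3 -m handwheel '[{"offset":[-0.1,0,-0.1],"delta_rot":[0,0,0]},{"offset":[-0.1,0,-0.2],"delta_rot":[0,0,0]},{"offset":[-0.1,0,-0.2],"delta_rot":[0,0,0]},{"offset":[-0.1,0,-0.2],"delta_rot":[0,0,0]}]'
```

```text
time_s: 15.3
tool_pos: [631.7, -54.5, 106.0]
orientation: [0.707, 0.707, 0.001, 0.002]
force: [-1.6, 0.5, 2.4]
width: 51.7
```

Contact. Release and go to jar_56.

```bash
python3 -m handwheel '[{"offset":[0,0,0],"delta_rot":[0,0,0]},{"offset":[0,0,0],"delta_rot":[0,0,0]},{"offset":[0,0,0],"delta_rot":[0,0,0]},{"offset":[0,0,0],"delta_rot":[0,0,0]},{"offset":[0,0,0],"delta_rot":[0,0,0]},{"offset":[0,0,0],"delta_rot":[0,0,0]}]' 1 && python3 -m handwheel '[{"offset":[0,0,1],"delta_rot":[0,0,0]},{"offset":[0,0,4],"delta_rot":[0,0,0]},{"offset":[0,0,8],"delta_rot":[0,0,0]},{"offset":[0,0,11],"delta_rot":[0,0,0]},{"offset":[-2,3,11],"delta_rot":[0,0,0]},{"offset":[-4,7,11],"delta_rot":[0,0,0]},{"offset":[-6,11,11],"delta_rot":[0,0,0]},{"offset":[-8,15,11],"delta_rot":[0,0,0]},{"offset":[-10,19,11],"delta_rot":[0,0,0]},{"offset":[-12,23,11],"delta_rot":[0,0,0]},{"offset":[-14,27,11],"delta_rot":[0,0,0]},{"offset":[-16,30,11],"delta_rot":[0,0,0]},{"offset":[-16.4,31.2,11],"delta_rot":[0,0,0]},{"offset":[-16.4,31.2,11],"delta_rot":[0,0,0]},{"offset":[-16.4,31.2,11],"delta_rot":[0,0,0]}]'
python3 w.py jar_56 468 258 0 w5
python3 - <<'E'
from h import *
for n in ("scene","side"):
    C,J=masks(n,"jar_84")
    cv2.imwrite(f"pics/{n}5.png",C[0])
    for g,(rad,h) in (((626,-148,57),(30,84)),((631,-55,50),(26,70)),((468,260,28),(22.5,56))):
        m=pick(J,g,*C[1:]); z0=15 if g[0]>600 else 0
        if m is not None: print(n,fit([(m,*C[1:])],g[:2],rad,z0,z0+h))
E
```

```text
time_s: 15.9
tool_pos: [631.7, -54.5, 105.9]
orientation: [0.707, 0.707, 0.001, 0.002]
force: [0.0, 0.5, -0.2]
width: 85.3
time_s: 17.4
tool_pos: [468.5, 256.4, 216.1]
orientation: [0.708, 0.706, 0.001, 0.002]
force: [1.2, 0.0, -0.4]
width: 87.1
mask 263 103 2810 fit [457.4 341. ] 0.948 
mask 277 206 2578 fit [467.8 256.2] 0.941 
scene (array([ 625.44702148, -147.02587891]), np.float64(0.9563939245467908))
scene (array([629.359375 , -52.2265625]), np.float64(0.8699851411589896))
scene (array([465.57995605, 259.22790527]), np.float64(0.9170812603648425))
side (array([ 627.99066162, -145.39944458]), np.float64(0.9316037735849056))
side (array([634.35700989, -51.1019516 ]), np.float64(0.7703180212014135))
side (array([471.69506836, 259.79187012]), np.float64(0.9030172413793104))
```

View pics/w5.png

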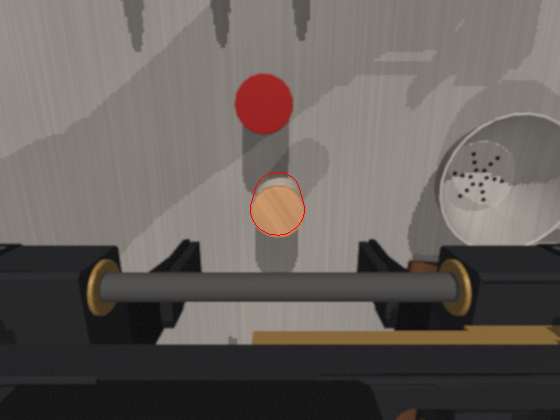

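View pics/scene5.png

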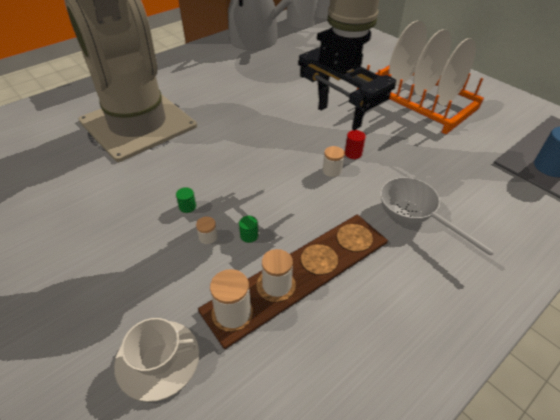

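jar_70 is on disc 2, about 2 mm off centre. The wrist view shows white jar_56 at (277,208) and the red decoy further off at (264,103). Next I'll grasp jar_56.

```bash
python3 -m handwheel '[{"offset":[0,0.1,-3],"delta_rot":[0,0,0]},{"offset":[0,0.1,-6],"delta_rot":[0,0,0]},{"offset":[0,0.1,-9],"delta_rot":[0,0,0]},{"offset":[0,0.1,-12],"delta_rot":[0,0,0]},{"offset":[0,0.1,-13.2],"delta_rot":[0,0,0]},{"offset":[0,0.1,-13.2],"delta_rot":[0,0,0]},{"offset":[0,0.1,-13.2],"delta_rot":[0,0,0]}]' 1 30 && python3 -m handwheel '[{"offset":[0,0,0],"delta_rot":[0,0,0]},{"offset":[0,0,0],"delta_rot":[0,0,0]},{"offset":[0,0,0],"delta_rot":[0,0,0]},{"offset":[0,0,0],"delta_rot":[0,0,0]},{"offset":[0,0,0],"delta_rot":[0,0,0]},{"offset":[0,0,0],"delta_rot":[0,0,0]},{"offset":[0,0,0],"delta_rot":[0,0,0]},{"offset":[0,0,0],"delta_rot":[0,0,0]}]' -1 30
```

```text
time_s: 18.4
tool_pos: [468.7, 258.0, 84.9]
orientation: [0.708, 0.706, 0.002, 0.002]
force: [0.1, 0.3, 0.8]
width: 86.9
time_s: 19.2
tool_pos: [468.7, 258.0, 85.0]
orientation: [0.708, 0.706, 0.001, 0.002]
force: [-0.7, 0.2, 2.0]
width: 44.3
```

```bash
python3 -m handwheel '[{"offset":[0,0,1],"delta_rot":[0,0,0]},{"offset":[0,0,3],"delta_rot":[0,0,0]},{"offset":[0,0,6],"delta_rot":[0,0,0]},{"offset":[0.5,-1,8],"delta_rot":[0,0,0]},{"offset":[2,-3,8],"delta_rot":[0,0,0]},{"offset":[4,-5.5,8],"delta_rot":[0,0,0]},{"offset":[6,-8,8],"delta_rot":[0,0,0]},{"offset":[8,-10.5,8],"delta_rot":[0,0,0]},{"offset":[10,-13,8],"delta_rot":[0,0,0]},{"offset":[12,-15.5,8],"delta_rot":[0,0,0]},{"offset":[14,-18,8],"delta_rot":[0,0,0]},{"offset":[16,-20,8],"delta_rot":[0,0,0]},{"offset":[17.2,-21.2,8],"delta_rot":[0,0,0]},{"offset":[17.2,-21.2,8],"delta_rot":[0,0,0]},{"offset":[17.2,-21.2,6],"delta_rot":[0,0,0]},{"offset":[17.2,-21.2,4],"delta_rot":[0,0,0]},{"offset":[17.2,-21.2,3],"delta_rot":[0,0,0]},{"offset":[17.2,-21.2,2.6],"delta_rot":[0,0,0]},{"offset":[17.2,-21.2,2.6],"delta_rot":[0,0,0]}]'
python3 - <<'E'
from h import *
cv2.imwrite("pics/scene6.png",cam("scene")[0])
E
```

```text
time_s: 21.1
tool_pos: [640.5, 46.4, 111.1]
orientation: [0.708, 0.706, 0.001, 0.002]
force: [0.1, 0.1, -1.1]
width: 44.6
```

View pics/scene6.png

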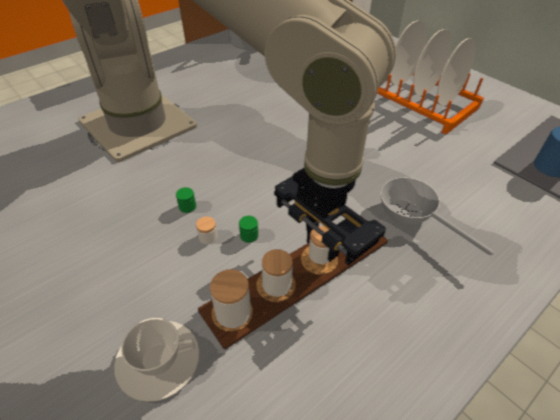

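jar_56 is over the third disc at (320,258). Lowering 11 mm.

```bash
python3 -m handwheel '[{"offset":[0,0,-0.4],"delta_rot":[0,0,0]},{"offset":[0,0,-0.8],"delta_rot":[0,0,0]},{"offset":[0,0,-1],"delta_rot":[0,0,0]},{"offset":[0,0,-1.1],"delta_rot":[0,0,0]},{"offset":[0,0,-1.1],"delta_rot":[0,0,0]},{"offset":[0,0,-1.1],"delta_rot":[0,0,0]}]'
```

```text
time_s: 21.75
tool_pos: [640.9, 46.4, 100.8]
orientation: [0.708, 0.706, 0.002, 0.002]
force: [-0.2, 1.1, -1.9]
width: 44.1
```

```bash
python3 -m handwheel '[{"offset":[0,0,-0.1],"delta_rot":[0,0,0]},{"offset":[0,0,-0.15],"delta_rot":[0,0,0]},{"offset":[0,0,-0.15],"delta_rot":[0,0,0]},{"offset":[0,0,-0.15],"delta_rot":[0,0,0]}]'
```

```text
time_s: 22.15
tool_pos: [641.1, 46.4, 100.0]
orientation: [0.708, 0.706, 0.002, 0.002]
force: [-1.9, -0.9, 4.9]
width: 44.5
```

Contact (force z up to +5 N). Release and go to jar_42.

```bash
python3 -m handwheel '[{"offset":[0,0,0],"delta_rot":[0,0,0]},{"offset":[0,0,0],"delta_rot":[0,0,0]},{"offset":[0,0,0],"delta_rot":[0,0,0]},{"offset":[0,0,0],"delta_rot":[0,0,0]},{"offset":[0,0,0],"delta_rot":[0,0,0]},{"offset":[0,0,0],"delta_rot":[0,0,0]}]' 1 && python3 -m handwheel '[{"offset":[0,0,1],"delta_rot":[0,0,0]},{"offset":[0,0,4],"delta_rot":[0,0,0]},{"offset":[0,0,8],"delta_rot":[0,0,0]},{"offset":[0,0,10],"delta_rot":[0,0,0]},{"offset":[-3,-2,10],"delta_rot":[0,0,0]},{"offset":[-6,-4,10],"delta_rot":[0,0,0]},{"offset":[-9,-6,10],"delta_rot":[0,0,0]},{"offset":[-12,-8,10],"delta_rot":[0,0,0]},{"offset":[-15,-10,10],"delta_rot":[0,0,0]},{"offset":[-18,-12,10],"delta_rot":[0,0,0]},{"offset":[-19.2,-12.8,10],"delta_rot":[0,0,0]},{"offset":[-19.2,-12.8,10],"delta_rot":[0,0,0]},{"offset":[-19.2,-12.8,10],"delta_rot":[0,0,0]}]'
python3 w.py jar_42 449 -81 0 w7
python3 - <<'E'
from h import *
for n in ("scene","side"):
    C,J=masks(n,"jar_84")
    cv2.imwrite(f"pics/{n}7.png",C[0])
    for g,(rad,h) in (((626,-148,57),(30,84)),((631,-55,50),(26,70)),((641,47,40),(22.5,56))):
        m=pick(J,g,*C[1:]); z0=15 if g[0]>600 else 0
        if m is not None: print(n,fit([(m,*C[1:])],g[:2],rad,z0,z0+h))
E
```

```text
time_s: 22.75
tool_pos: [641.1, 46.4, 99.9]
orientation: [0.708, 0.706, 0.002, 0.002]
force: [0.7, 0.2, -0.1]
width: 82.9
time_s: 24.05
tool_pos: [449.7, -81.3, 200.7]
orientation: [0.708, 0.706, 0.002, 0.003]
force: [0.2, 0.3, 0.8]
width: 87.3
mask 339 130 2065 fit [500.  -16.4] 0.928 
mask 527 47 4279 fit [647.3  47.2] 0.838 edge
mask 159 190 2204 fit [348.3 -66.8] 0.913 
mask 511 184 6744 fit [657.3 -54.6] 0.482 edge
mask 275 207 1809 fit [447.8 -81.4] 0.907 
scene (array([ 624.00254822, -145.75161743]), np.float64(0.9312039312039312))
scene (array([631.00503242, -52.93113768]), np.float64(0.9399849962490623))
scene (array([638.0085907 ,  48.22459412]), np.float64(0.8503401360544217))
side (array([ 627.78267002, -146.20505857]), np.float64(0.9383399209486166))
side (array([633.60787964, -53.28895569]), np.float64(0.7520564042303173))
side (array([646.0189209 ,  49.33123779]), np.float64(0.8770343580470162))
```

View pics/w7.png

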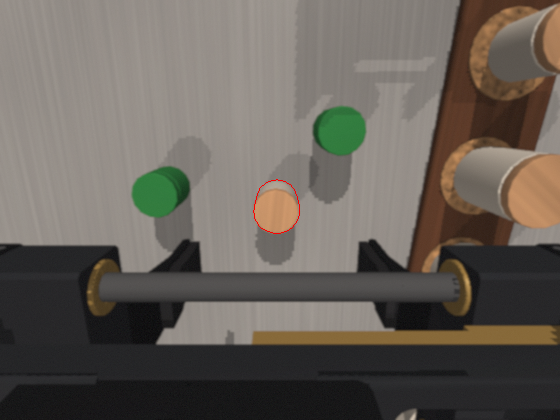

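View pics/scene7.png

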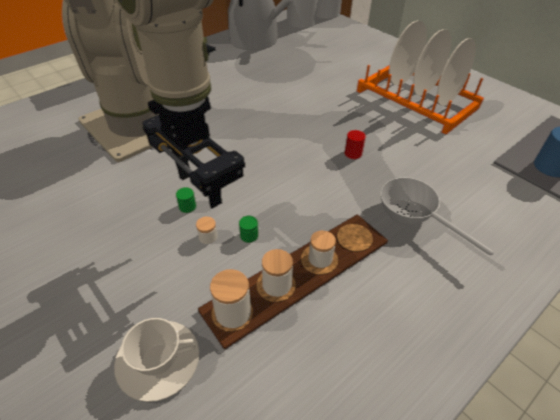

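Three jars are placed. In the wrist view jar_42 is at (276,207), with the green decoys clear of the fingers at (160,190) and (339,130). Next I'll grasp jar_42.

```bash
python3 -m handwheel '[{"offset":[-0.1,0,-3],"delta_rot":[0,0,0]},{"offset":[-0.1,0,-6],"delta_rot":[0,0,0]},{"offset":[-0.1,0,-9],"delta_rot":[0,0,0]},{"offset":[-0.1,0,-11.5],"delta_rot":[0,0,0]},{"offset":[-0.1,0,-12.4],"delta_rot":[0,0,0]},{"offset":[-0.1,0,-12.4],"delta_rot":[0,0,0]},{"offset":[-0.1,0,-12.4],"delta_rot":[0,0,0]}]' 1 30 && python3 -m handwheel '[{"offset":[0,0,0],"delta_rot":[0,0,0]},{"offset":[0,0,0],"delta_rot":[0,0,0]},{"offset":[0,0,0],"delta_rot":[0,0,0]},{"offset":[0,0,0],"delta_rot":[0,0,0]},{"offset":[0,0,0],"delta_rot":[0,0,0]},{"offset":[0,0,0],"delta_rot":[0,0,0]},{"offset":[0,0,0],"delta_rot":[0,0,0]},{"offset":[0,0,0],"delta_rot":[0,0,0]},{"offset":[0,0,0],"delta_rot":[0,0,0]}]' -1 30
```

```text
time_s: 25.05
tool_pos: [449.2, -80.8, 76.7]
orientation: [0.707, 0.707, 0.002, 0.002]
force: [0.2, 0.8, 1.1]
width: 86.8
time_s: 25.95
tool_pos: [449.2, -80.8, 76.7]
orientation: [0.707, 0.707, 0.002, 0.002]
force: [-1.2, 0.0, 1.0]
width: 37.4
```

```bash
python3 -m handwheel '[{"offset":[0,0,1],"delta_rot":[0,0,0]},{"offset":[0,0,3],"delta_rot":[0,0,0]},{"offset":[0,0,6],"delta_rot":[0,0,0]},{"offset":[0,1,9],"delta_rot":[0,0,0]},{"offset":[1,3,10],"delta_rot":[0,0,0]},{"offset":[2.5,6,10],"delta_rot":[0,0,0]},{"offset":[4,9,10],"delta_rot":[0,0,0]},{"offset":[6,12,10],"delta_rot":[0,0,0]},{"offset":[8.5,15,10],"delta_rot":[0,0,0]},{"offset":[11,17.5,10],"delta_rot":[0,0,0]},{"offset":[14,19.5,10],"delta_rot":[0,0,0]},{"offset":[17,21,10],"delta_rot":[0,0,0]},{"offset":[19,21.8,10],"delta_rot":[0,0,0]},{"offset":[19.8,21.8,9],"delta_rot":[0,0,0]},{"offset":[19.8,21.8,7],"delta_rot":[0,0,0]},{"offset":[19.8,21.8,5],"delta_rot":[0,0,0]},{"offset":[19.8,21.8,3.5],"delta_rot":[0,0,0]},{"offset":[19.8,21.8,2.6],"delta_rot":[0,0,0]},{"offset":[19.8,21.8,2.6],"delta_rot":[0,0,0]}]'
python3 - <<'E'
from h import *
cv2.imwrite("pics/scene8.png",cam("scene")[0])
E
```

```text
time_s: 27.85
tool_pos: [646.4, 136.6, 101.6]
orientation: [0.707, 0.707, 0.001, 0.002]
force: [-0.5, 1.0, -0.6]
width: 37.5
```

View pics/scene8.png

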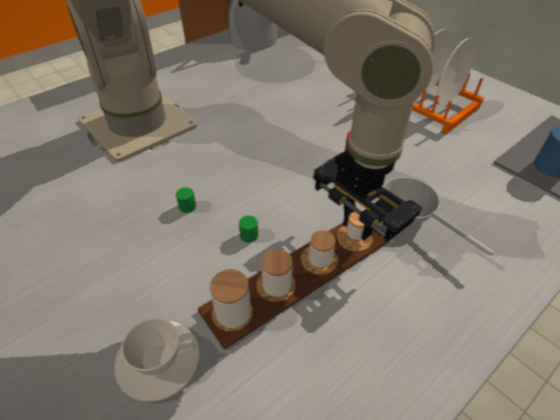

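jar_42 is over the last disc at (355,237). Touchdown should come at TCP z 91.7.

```bash
python3 -m handwheel '[{"offset":[0,0,-0.4],"delta_rot":[0,0,0]},{"offset":[0,0,-0.7],"delta_rot":[0,0,0]},{"offset":[0,0,-0.85],"delta_rot":[0,0,0]},{"offset":[0,0,-0.9],"delta_rot":[0,0,0]},{"offset":[0,0,-0.9],"delta_rot":[0,0,0]}]' && python3 -m handwheel '[{"offset":[0,0,-0.1],"delta_rot":[0,0,0]},{"offset":[0,0,-0.1],"delta_rot":[0,0,0]},{"offset":[0,0,-0.1],"delta_rot":[0,0,0]}]'
```

```text
time_s: 28.4
tool_pos: [647.0, 137.0, 93.8]
orientation: [0.707, 0.707, 0.002, 0.002]
force: [-0.3, 0.5, -1.1]
width: 37.4
time_s: 28.7
tool_pos: [647.0, 137.0, 92.8]
orientation: [0.707, 0.707, 0.002, 0.002]
force: [0.4, -0.0, -1.4]
width: 37.4
```

```bash
python3 -m handwheel '[{"offset":[0,0,-0.1],"delta_rot":[0,0,0]},{"offset":[0,0,-0.15],"delta_rot":[0,0,0]},{"offset":[0,0,-0.15],"delta_rot":[0,0,0]},{"offset":[0,0,-0.15],"delta_rot":[0,0,0]}]'
```

```text
time_s: 29.1
tool_pos: [647.1, 137.0, 91.8]
orientation: [0.707, 0.707, 0.002, 0.002]
force: [-2.3, -0.7, 5.2]
width: 37.3
```

Contact. Release, rise and draw back clear of everything.

```bash
python3 -m handwheel '[{"offset":[0,0,0],"delta_rot":[0,0,0]},{"offset":[0,0,0],"delta_rot":[0,0,0]},{"offset":[0,0,0],"delta_rot":[0,0,0]},{"offset":[0,0,0],"delta_rot":[0,0,0]},{"offset":[0,0,0],"delta_rot":[0,0,0]},{"offset":[0,0,0],"delta_rot":[0,0,0]},{"offset":[0,0,0],"delta_rot":[0,0,0]}]' 1 && python3 -m handwheel '[{"offset":[0,0,1],"delta_rot":[0,0,0]},{"offset":[0,0,4],"delta_rot":[0,0,0]},{"offset":[0,0,8],"delta_rot":[0,0,0]},{"offset":[0,0,12],"delta_rot":[0,0,0]},{"offset":[-4,0,14],"delta_rot":[0,0,0]},{"offset":[-8,0,16],"delta_rot":[0,0,0]},{"offset":[-12,0,18],"delta_rot":[0,0,0]},{"offset":[-16,0,18],"delta_rot":[0,0,0]},{"offset":[-16,0,18],"delta_rot":[0,0,0]},{"offset":[-16,0,18],"delta_rot":[0,0,0]}]'
python3 - <<'E'
from h import *
D0={"scene":[(623.2,-147.5),(629.1,-53.3),(638.6,46.6),(646,139.3)],"side":[(626.7,-147.9),(632.7,-53.6),(643.7,47.6),(648.6,138.1)]}
for n in ("scene","side"):
    C,J=masks(n,"jar_84")
    cv2.imwrite(f"pics/{n}9.png",C[0])
    for (k,(rad,h)),d in zip(list(SZ.items())[::-1],D0[n]):
        m=pick(J,(*d,15+h/2),*C[1:])
        if m is not None:
            p,q=fit([(m,*C[1:])],d,rad,15,15+h); print(n,k,p.round(1),"off disc",(p-d).round(1),round(q,3))
        else: print(n,k,"missed")
    for th in ("teacup","sieve"):
        m=eyes.cut_out(n,th)
        if m: v,u=np.nonzero(m[0]["region"]); print(th,n,ray((u.mean(),v.mean()),30,*C[1:]).round(),len(u))
s=monitor.get_state(); print(s["time_s"],s["tool_pos"])
E
```

```text
time_s: 29.8
tool_pos: [647.1, 137.0, 91.8]
orientation: [0.707, 0.707, 0.002, 0.002]
force: [-0.5, -1.5, -0.6]
width: 83.2
time_s: 30.8
tool_pos: [486.9, 136.9, 272.9]
orientation: [0.707, 0.707, 0.003, 0.004]
force: [-0.1, -0.8, 0.1]
width: 86.7
scene jar_84 [ 625.1 -146.7] off disc [1.9 0.8] 0.954
scene jar_70 [631.3 -53.2] off disc [2.2 0.1] 0.95
scene jar_56 [640.1  48.1] off disc [1.5 1.5] 0.938
scene jar_42 [645.  140.4] off disc [-1.   1.1] 0.875
teacup scene [ 599. -281.   30.] 2683
sieve scene [681. 288.  30.] 2616
side jar_84 [ 627.8 -146.2] off disc [1.1 1.7] 0.949
side jar_70 [634.5 -51.5] off disc [1.8 2.1] 0.768
side jar_56 missed
side jar_42 [648.8 140.2] off disc [0.2 2.1] 0.845
teacup side [ 620. -271.   30.] 1585
sieve side [689. 288.  30.] 1536
31.2 [487.39280347 137.157182   271.57432886]
```

View pics/scene9.png

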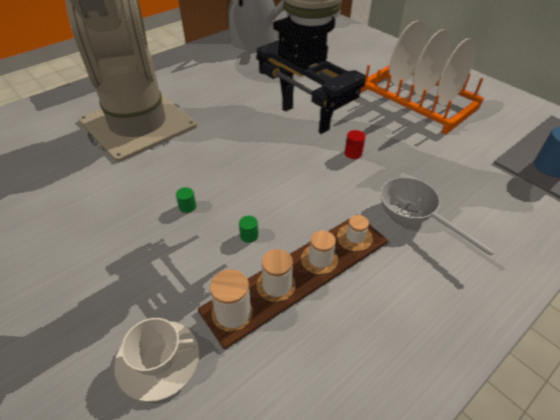

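View pics/side9.png

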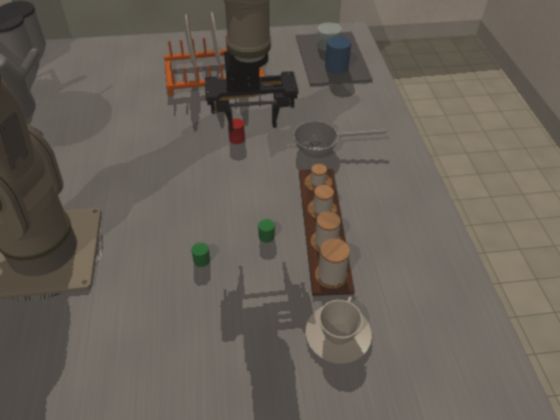

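Both views show the four jars upright on their discs, tallest next to the teacup. In the scene view they are at (230,300), (277,275), (321,252) and (357,230). The teacup and sieve have not moved, and the gripper is clear. Handing in.

```bash
python3 -c "
from plant import r
print(r.sign_off())"
```

```text
the job is handed in; nothing more can be done
None
```

The job is handed in: all four jars stand upright on the cork discs, running 84, 70, 56, 42 mm away from the teacup. I lowered each one until it touched its disc before releasing it. It took about 31 s of the 93 s allowed.

- **Centring:** in the last pictures every jar that could be measured was within 3 mm of its disc's centre (limit 14 mm). The side camera's network missed jar_56, so that jar rests on the scene camera alone (about 2 mm off). The side camera's fit for jar_70 was weak (0.77 overlap), but its offset matched the scene view.
- **Teacup and sieve:** they measured within about 2 mm of their first positions. The exception is the sieve in the side view, which read 5 mm off because the visible area found differed. In both pictures it stands where it was.
- **Look-alikes:** I left the green and red ones alone.
- **Camera disagreement:** the wrist camera and the two fixed cameras differed by about 2–4 mm, within tolerance. I placed the jars between the two readings.

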